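Scan the label of the larger takeaway box

TASK

Check out the larger takeaway box: pick up the hand scanner from its rubber mat, aim its window at the barcode label on the box's sloping roof, roughly square-on from about 10 cm away, and hold it still there for two seconds. Then lay the scanner flat on its underside in the middle of the mat again and let go, without letting go of it in the air. Do not touch the boxes or the sauce bottle.

Things in the scene. Friction and masses are not known exactly. Their poses are not given: they have to be found in the camera images.
- scanner: Grey plastic hand scanner, 170 mm long, 0.2 kg, lying flat on the mat. Origin: middle of its length, on its underside; x forward to the nose, z up. Handle: straight bar from x = -85 to +20 mm, 36 mm wide (y), 32 mm high; grip it across y from above at about x = 0. Head: x = +20 to +85 mm, 56 mm wide, 41 mm high. It reads all the time: no trigger to press.
- scanner_window (a point): Centre of the dark reading window in the 45-degree bevel under the scanner's nose, at scanner x = 75.6, y = 0, z = 10.4 mm. x axis: line of sight out of the window, midway between the scanner's +x and -z, so a level scanner looks forward and 45 degrees down. y axis: the scanner's y.
- mat: Black rubber mat, fixed, 220 mm long (x) by 110 mm wide (y), 4 mm thick; origin at the centre of its underside. The scanner starts on it, lying lengthways.
- big_box: The larger of two brown cardboard takeaway boxes with pitched roofs, 0.8 kg: 120 mm deep (x), 170 mm wide (y), walls 90 mm high, ridge at 150 mm along y, and a flat carry tab on the ridge up to 170 mm. Origin at the centre of its underside, z up. Its -x roof slope, 45 degrees steep, bears the label.
- big_box_label (a point): Centre of the white barcode label (66 x 44 mm) on the larger box's roof slope, 120 mm above the counter. z axis: out of the label, square to it (45 degrees up, away from the box); x axis level along the roof; y up the slope.
- small_box: The smaller takeaway box of the same form, 84 mm deep (x), 110 mm wide (y), 97 mm to the ridge, 117 mm with its carry tab; it has such a label too, which is not wanted. Origin at the centre of its underside.
- bottle: Dark brown sauce bottle, 60 mm across, 190 mm tall, standing between the boxes. Origin at the centre of its underside.
Mind the look-alikes: they are no part of the job. What is shaped like the big_box but turquoise is not meant.

How it is judged:
By the outcome, as a careful person would: the job done as asked, in the order asked, and still so for the second after the job is handed in, with the robot touching nothing.
It also fails if it takes over 54 s, if anything falls off the work surface, if the arm or the gripper's body presses on something with over 40 N, if the wrist force passes 120 N, or if a joint passes its speed limit or range.

ROBOT

A 7-joint arm with a two-finger parallel gripper is mounted at the origin on the work surface. World frame = base frame: x ahead of the robot, y to its left, z up, the work surface at z = 0. Lengths are in m, angles in rad, forces in N, time in s.
With the tool pointing down it reaches from about 0.4 to 0.85 m from the base axis. Payload 10.4 kg.
Tool frame: the origin (TCP) lies midway between the tips of the shut fingers; the grasp point (between the pads) lies 19 mm behind it (manip.hold_point_z is the distance from the TCP to the grasp point, in m); z points along the fingers, y is the line along which they close (so a half turn about z gives the same grasp; the last joint's range is limited). The gripper opens to 85 mm and grips with 20 to 120 N. Pads are 22 mm wide; open, the fingers measure 114 mm over their backs; the gripper's body (76 mm by 85 mm) begins 54 mm behind the grasp point. The pads swing forward as they close: fully open they stand 13 mm farther back than shut.
Start: joints at [1.102, 0.332, -0.065, 1.46, 0.022, 1.35, -0.088], TCP at [0.27, -0.564, 0.198] pointing down, gripper open.
Joint ranges: [-2.6, 2.6], [-0.5, 2.12], [-1.47, 1.34], [0.16, 2.42], [-1.27, 4.41], [0.06, 2.06], [-2.6, 2.6]. Speed limits (rad/s): [2.22, 2.22, 2.79, 2.79, 3.14, 3.14, 3.14].

INTERFACE

Orientations are given as a unit quaternion [x, y, z, w].
In Python, from workcell import manip, eyes, job gives the robot as it stands.
- The arm moves only by the shell command python3 -m crank 'ROWS' [FORCE]. ROWS is JSON, a list that holds one entry, the list of rows, each a list of 7 numbers: the finger opening in cm, from 0 to 8.54, then the shift along the world's x, y, z in cm, then the turn, a rotation vector about the world's x, y, z in degrees. In form: [[[hand, x, y, z, ax, ay, az], ...]]. A call has 1 to 20 rows; each row shifts and turns the commanded pose from where the row before left it; what a row does not reach is not made up. A row lasts 1/8 s, in which the tool goes at most 62.5 mm and 10.7 degrees, less where a joint would pass 70% of its speed; a pose out of reach is approached as far as the arm can. A call with a gripper value outside its range is refused whole. The fingers move at their own pace and stop on an object; FORCE is the grip in N (left out, the last holds). Time passes only in rows, so rows that do not move let the fingers close. It gives the time, the measured TCP pose, the force, the opening and the grip force at its end, in the units of the state.
- manip.get_obs(): the state, without advancing time (a new reading comes with each control period).
- eyes.camera(name): name is "side" or "top"; returns (picture, depth): 420x560x3 uint8, red, green, blue; 420x560 float32, m along the optical axis (not along the pixel's ray), 0 where there is no reading.
- eyes.camera_params(name): a dict with "fx", "fy", "cx", "cy" (pixels), "dist" ([k1, k2, p1, p2, k3] as OpenCV has them; the pictures are not rectified), "world_from_camera" (4x4, takes a point from camera to world coordinates). Camera axes: x right, y down, z forward; pixel columns grow to the right and rows downward; lengths in m; the calibration is good to about 2 mm. A picture is of the moment at which its call begins. camera_params takes no time and is no camera call.
- job.hand_in(): hands the job in; it is judged then, once.
The state is a dict: "clock": time; "joint_pos": joint angles; "joint_velocities": joint speeds; "tau": joint torques, N m; "position": TCP position; "ee_rot": TCP orientation; "ft_force": force on the tool from outside, world axes, zero at the start; "torque": the same for the moment, N m; "grip_width": opening from 0.0 (shut) to 1.0 (fully open); "grasp_force": force on a finger pad.
Only numpy, scipy, OpenCV 4.12 (cv2) and the standard library are available. Lean on these libraries where they do the work, as an engineer would, in place of code of your own. Each camera call takes 0.05 s, during which the arm holds its last target. There are 200 camera calls.

## Working session

There is one attempt and no reset: what is moved stays moved. The work goes in short steps, Python scripts to look and compute and a shell command to move; the robot and the scene stay as the last step left them, time stands still between calls to the robot, and variables do not carry over. Pictures are saved under pics/ and viewed, at most 10 in all, crops included, and the job is handed in when it is done.

```bash
mkdir -p pics
cat > h.py <<'E'
import numpy as np, cv2
from scipy.spatial.transform import Rotation as R
from workcell import manip, eyes, job
def snap(n,tag):
    im,d=eyes.camera(n); np.savez(f'{tag}.npz',im=im,d=d); cv2.imwrite(f'pics/{tag}.png',im[:,:,::-1]); return im,d
def cloud(n,d):
    p=eyes.camera_params(n); K=np.array([[p['fx'],0,p['cx']],[0,p['fy'],p['cy']],[0,0,1]])
    h,w=d.shape; u,v=np.meshgrid(np.arange(w),np.arange(h))
    q=cv2.undistortPoints(np.stack([u,v],-1).reshape(-1,1,2).astype(float),K,np.array(p['dist'])).reshape(h,w,2)
    c=np.dstack([q*d[...,None],d]); T=np.array(p['world_from_camera'])
    W=c@T[:3,:3].T+T[:3,3]; W[d==0]=np.nan; return W
E
python3 -c "
from h import *
for n in('top','side'):
  im,d=snap(n,n+'1'); T=np.array(eyes.camera_params(n)['world_from_camera']);print(n,T.round(3))
o=manip.get_obs();print(o['clock'],o['position'],R.from_quat(o['ee_rot']).as_matrix().round(3),manip.hold_point_z)"
```

```text
top [[-1.800e-02 -9.990e-01  5.000e-02  4.500e-01]
 [-1.000e+00  1.800e-02 -1.000e-03 -0.000e+00]
 [-0.000e+00 -5.000e-02 -9.990e-01  1.016e+00]
 [ 0.000e+00  0.000e+00  0.000e+00  1.000e+00]]
side [[-0.71  -0.46   0.533 -0.158]
 [-0.704  0.444 -0.555  0.707]
 [ 0.018 -0.769 -0.639  0.923]
 [ 0.     0.     0.     1.   ]]
0.1 [ 0.26933261 -0.56358123  0.19700462] [[ 0.902  0.431 -0.001]
 [ 0.431 -0.902  0.001]
 [-0.    -0.001 -1.   ]] 0.0187
```

View pics/top1.png

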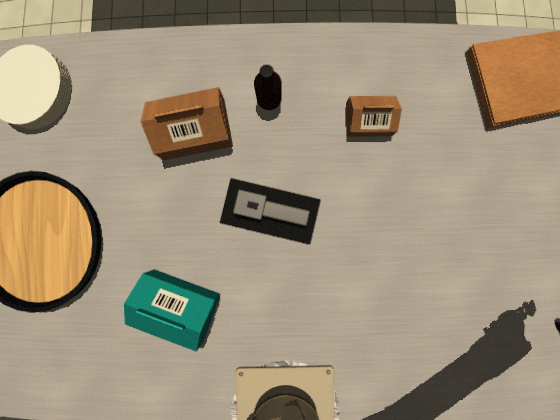

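View pics/side1.png

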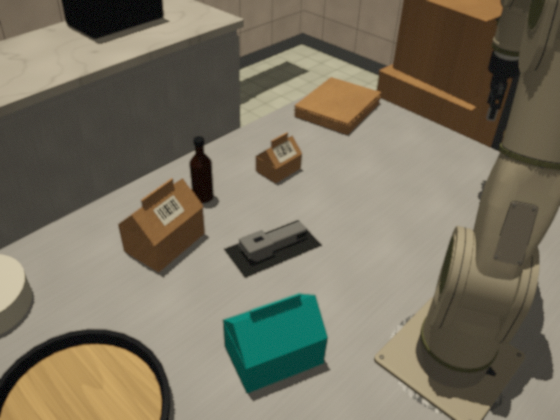

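The top view shows three label-bearing boxes: a large brown one (188,122), a small brown one (374,115) and a turquoise one (172,310). The target is the large brown one at (188,122): it is brown and clearly larger than the one at (374,115). The scanner lies on the mat with its head at (250,204) and its handle running to (310,216). I'll confirm in a crop and measure.

```bash
cat > m.py <<'E'
from h import *
z=np.load('top1.npz'); im,d=z['im'],z['d']; W=cloud('top',d)
cv2.imwrite('pics/crop1.png',cv2.resize(im[70:255,125:335],None,fx=3,fy=3,interpolation=cv2.INTER_CUBIC)[:,:,::-1])
g=im.astype(int).sum(2); v,u=np.mgrid[:420,:560]
def roi(a,b,c,e): return (u>=a)&(u<b)&(v>=c)&(v<e)
def rect(P):
    c,s,a=cv2.minAreaRect((P[:,:2]*1000).astype(np.float32)); return np.round(c,1),np.round(s,1),round(a,1)
# label: whitish hull in big box
hsv=cv2.cvtColor(im,cv2.COLOR_RGB2HSV); 
m=roi(160,210,110,150)&(hsv[...,1]<70)&(g>400)
k,l,s,c=cv2.connectedComponentsWithStats(cv2.morphologyEx(m.astype(np.uint8),cv2.MORPH_CLOSE,np.ones((7,7))))
i=1+s[1:,4].argmax(); M=l==i; P=W[M]; P=P[~np.isnan(P[:,0])]
uv=cv2.minAreaRect(np.argwhere(M)[:,::-1].astype(np.float32)); print('label px',uv)
cen=np.nanmean(P,0); _,_,V=np.linalg.svd(P-cen); n=V[2]*np.sign(V[2][2]); print('label',cen.round(4),'n',n.round(3),'res',np.std((P-cen)@n).round(4))
print('x axis',V[0].round(3))
sc=roi(215,325,175,248)
H=sc&(W[...,2]>.020)&(W[...,2]<.08); P=W[H]; print('scanner',rect(P),'zmax',np.percentile(P[:,2],98).round(3))
hd=P[P[:,2]>.0395]; hn=P[(P[:,2]<.0385)&(P[:,2]>.031)]
print('head',rect(hd),len(hd),'handle',rect(hn),len(hn),np.median(hd[:,2]),np.median(hn[:,2]))
mt=sc&((g<110)|H); Pm=W[mt];Pm=Pm[~np.isnan(Pm[:,0])]; print('mat',rect(Pm), 'tablez',np.nanmedian(W[roi(330,420,180,250)][:,2]))
bx=W[roi(135,240,80,165)]; bx=bx[bx[:,2]>.06]; print('box',rect(bx),'zmax',bx[:,2].max())
bt=W[roi(245,290,55,115)]; bt=bt[bt[:,2]>.04]; print('bottle',rect(bt),bt[:,2].max())
E
python3 m.py
```

```text
label px ((184.6538543701172, 130.26922607421875), (16.86598777770996, 30.98634910583496), 78.69007110595703)
label [0.6536 0.2018 0.1198] n [-0.71  -0.126  0.692] res 0.0014
x axis [-0.162  0.987  0.013]
scanner (array([484.3,  20.6]), array([170.3,  56.2]), 75.7) zmax 0.048
head (array([497. ,  71.1]), array([66.3, 55.7]), 75.7) 706 handle (array([482.4,   9.6]), array([148.4,  44.1]), 71.0) 685 0.04402287386258402 0.03460203278685958
mat (array([483.2,  27.3]), array([217. , 107.7]), 75.4) tablez -0.0012038815675141645
box (array([684.1, 206.5]), array([122.3, 169.9]), 9.9) zmax 0.1731486467885438
bottle (array([752.1,  24.6]), array([58.6, 53.3]), 89.0) 0.1930307091166329
```

View pics/crop1.png

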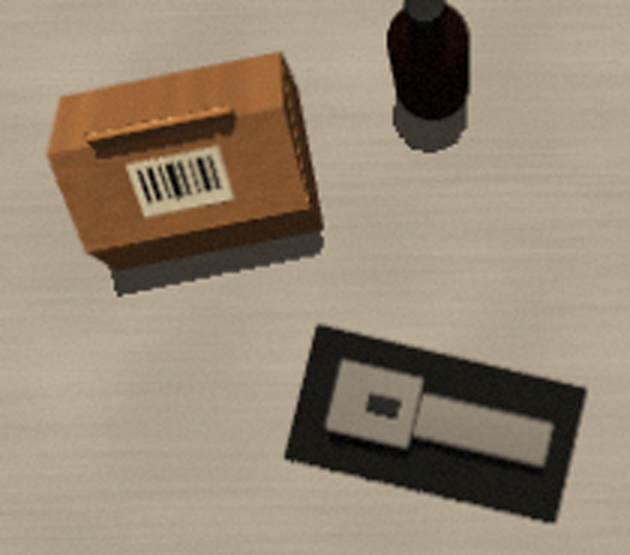

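The crop confirms it: the large brown box has its label at full-picture (185,130), and the scanner's head is at about (250,204), pointing to the left (+y). Now I move to hover above the handle.

```bash
python3 -m crank '[[[6.5,0.8,2.2,0,0,0,2],[6.5,1.3,3.6,-0.3,0,0,3],[6.5,1.3,3.6,-0.3,0,0,3],[6.5,1.4,3.7,-0.3,0,0,3.3],[6.5,1.4,3.7,-0.3,0,0,3.3],[6.5,1.4,3.7,-0.3,0,0,3.3],[6.5,1.4,3.7,-0.3,0,0,3.3],[6.5,1.4,3.7,-0.3,0,0,3.3],[6.5,1.4,3.7,-0.3,0,0,3.3],[6.5,1.4,3.7,-0.3,0,0,3.3],[6.5,1.4,3.7,-0.3,0,0,3.3],[6.5,1.4,3.7,-0.3,0,0,3.3],[6.5,1.3,3.6,-0.3,0,0,3.3],[6.5,1.3,3.6,-0.3,0,0,3.3],[6.5,1.3,3.6,-0.3,0,0,3],[6.5,0.8,2.2,-0.3,0,0,2],[6.5,0.5,1.1,-0.2,0,0,1.3],[6.5,0,0,0,0,0,0],[6.5,0,0,0,0,0,0]]]' 60
cat > s.py <<'E'
from h import *
import sys
o=manip.get_obs(); m=R.from_quat(o['ee_rot']).as_matrix(); a=np.degrees(np.arctan2(m[1,1],m[0,1]))
print(o['clock'],'p cm',(o['position']*100).round(2) if hasattr(o['position'],'round') else np.round(np.array(o['position'])*100,2),'y-angle',a.round(2),'z',m[:,2].round(3),'F',np.round(o['ft_force'],1),o['grip_width'],o['grasp_force'])
E
python3 s.py
```

```text
clock: 2.48
position: [0.4813, 0.0027, 0.1506]
ee_rot: [0.788, 0.616, -0.0, 0.0]
ft_force: [0.4, -0.3, -0.4]
grip_width: 0.764
grasp_force: 0.0
2.475 p cm [48.13  0.27 15.06] y-angle -13.99 z [-0. -0. -1.] F [ 0.4 -0.3 -0.4] 0.7640054044898309 0.0
```

```bash
python3 -m crank '[[[6.5,0.25,1.6,0,0,0,-0.2],[6.5,0,0,-2.5,0,0,0],[6.5,0,0,-3,0,0,0],[6.5,0,0,-3,0,0,0],[6.5,0,0,-2.5,0,0,0],[6.5,0,0,-1.5,0,0,0],[6.5,0,0,-1,0,0,0],[6.5,0,0,-1,0,0,0],[6.5,0,0,0,0,0,0]]]' 60; python3 s.py
```

```text
clock: 3.6
position: [0.4838, 0.02, 0.0054]
ee_rot: [0.788, 0.615, -0.0, -0.0]
ft_force: [-0.9, 0.3, 0.1]
grip_width: 0.761
grasp_force: 0.0
3.6 p cm [48.38  2.    0.54] y-angle -14.06 z [-0. -0. -1.] F [-0.9  0.3  0.1] 0.760893152106639 0.0
```

```bash
python3 -m crank '[[[3,0,0,0,0,0,0],[3,0,0,0,0,0,0],[3,0,0,0,0,0,0],[3,0,0,0,0,0,0],[3,0,0,0,0,0,0],[3,0,0,0,0,0,0],[3,0,0,0,0,0,0],[3,0,0,0,0,0,0]]]' 60; python3 s.py
```

```text
clock: 4.6
position: [0.484, 0.0201, 0.0057]
ee_rot: [0.788, 0.615, 0.0, 0.0]
ft_force: [0.5, 0.2, 0.8]
grip_width: 0.35
grasp_force: 0.0
4.6 p cm [48.4   2.01  0.57] y-angle -14.05 z [ 0.  0. -1.] F [0.5 0.2 0.8] 0.3498686200217046 0.0
```

```bash
python3 -c "
from h import *
im,d=snap('side','side2'); cv2.imwrite('pics/c2.png',cv2.resize(im[170:310,180:370],None,fx=4,fy=4,interpolation=cv2.INTER_CUBIC)[:,:,::-1])"
```

```text
(no output)
```

View pics/c2.png

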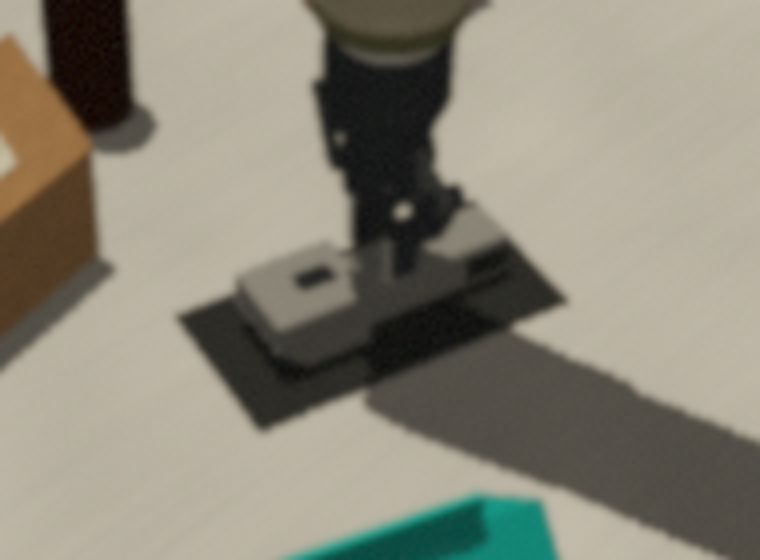

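The fingers straddle the handle (near pad at about (405,255) in the crop) but there's no force yet, so I close further.

```bash
python3 -m crank '[[[0,0,0,0,0,0,0],[0,0,0,0,0,0,0],[0,0,0,0,0,0,0],[0,0,0,0,0,0,0],[0,0,0,0,0,0,0],[0,0,0,0,0,0,0]]]' 60; python3 s.py
```

```text
clock: 5.4
position: [0.484, 0.0201, 0.0057]
ee_rot: [0.788, 0.615, 0.0, 0.0]
ft_force: [-0.2, 0.2, 0.2]
grip_width: 0.0
grasp_force: 0.0
5.4 p cm [48.4   2.01  0.57] y-angle -14.06 z [ 0.  0. -1.] F [-0.2  0.2  0.2] 3.987705612506396e-05 0.0
```

```bash
python3 -c "
from h import *
im,d=snap('side','side3'); a=cv2.resize(im[170:290,210:350],None,fx=4,fy=4,interpolation=cv2.INTER_CUBIC)
im,d2=snap('top','top3'); b=cv2.resize(im[150:260,200:340],None,fx=4,fy=4,interpolation=cv2.INTER_CUBIC)
cv2.imwrite('pics/c3.png',cv2.resize(np.vstack([a,b])[:,:,::-1],None,fx=.62,fy=.62))
print(np.array(manip.get_obs()['joint_pos']).round(3))
W=cloud('side',d); 
for u in (268,274,280,284,290,296): print(u,[tuple((W[v,u]*1000).round()) for v in (215,222,229,236,243,250)])"
```

```text
[ 0.435  0.301 -0.631  1.997  0.223  0.911 -0.557]
268 [(np.float64(492.0), np.float64(34.0), np.float64(106.0)), (np.float64(559.0), np.float64(-36.0), np.float64(-3.0)), (np.float64(537.0), np.float64(-14.0), np.float64(1.0)), (np.float64(493.0), np.float64(31.0), np.float64(36.0)), (np.float64(469.0), np.float64(56.0), np.float64(45.0)), (np.float64(465.0), np.float64(59.0), np.float64(28.0))]
274 [(np.float64(470.0), np.float64(37.0), np.float64(122.0)), (np.float64(471.0), np.float64(35.0), np.float64(98.0)), (np.float64(475.0), np.float64(30.0), np.float64(69.0)), (np.float64(479.0), np.float64(24.0), np.float64(40.0)), (np.float64(470.0), np.float64(34.0), np.float64(30.0)), (np.float64(471.0), np.float64(32.0), np.float64(4.0))]
280 [(np.float64(454.0), np.float64(34.0), np.float64(129.0)), (np.float64(447.0), np.float64(41.0), np.float64(117.0)), (np.float64(468.0), np.float64(17.0), np.float64(66.0)), (np.float64(471.0), np.float64(12.0), np.float64(38.0)), (np.float64(463.0), np.float64(19.0), np.float64(25.0)), (np.float64(nan), np.float64(nan), np.float64(nan))]
284 [(np
[... 337 characters left out ...]
]
290 [(np.float64(536.0), np.float64(-96.0), np.float64(-1.0)), (np.float64(422.0), np.float64(35.0), np.float64(129.0)), (np.float64(473.0), np.float64(-25.0), np.float64(36.0)), (np.float64(460.0), np.float64(-12.0), np.float64(30.0)), (np.float64(459.0), np.float64(-13.0), np.float64(6.0)), (np.float64(443.0), np.float64(4.0), np.float64(5.0))]
296 [(np.float64(523.0), np.float64(-104.0), np.float64(2.0)), (np.float64(479.0), np.float64(-54.0), np.float64(38.0)), (np.float64(461.0), np.float64(-34.0), np.float64(38.0)), (np.float64(456.0), np.float64(-30.0), np.float64(20.0)), (np.float64(452.0), np.float64(-27.0), np.float64(1.0)), (np.float64(433.0), np.float64(-7.0), np.float64(4.0))]
```

View pics/c3.png

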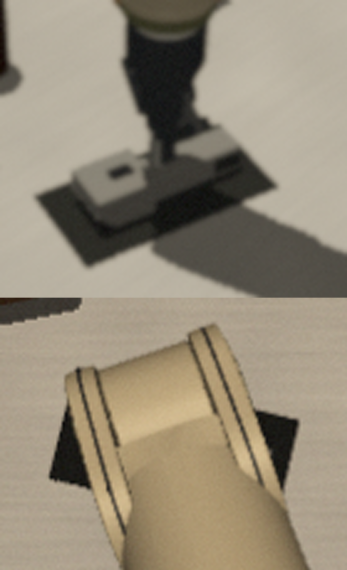

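The fingers shut just above the handle's top (c3: tips at about (160,155)), although the TCP reads z = 6 mm, so the reading and the real tip height disagree. I'll lift and measure the shut tips with the depth camera.

```bash
python3 -m crank '[[[0,0,0,2,0,0,0],[0,0,0,3,0,0,0],[0,0,0,3,0,0,0],[0,0,0,2,0,0,0],[0,0,0,0,0,0,0],[0,0,0,0,0,0,0]]]' 60; python3 s.py; python3 -c "
from h import *
im,d=snap('side','side4'); W=cloud('side',d)
cv2.imwrite('pics/c4.png',cv2.resize(im[130:290,200:370],None,fx=3.5,fy=3.5,interpolation=cv2.INTER_CUBIC)[:,:,::-1])
P=W[130:290,200:370].reshape(-1,3); P=P[(abs(P[:,0]-.484)<.06)&(abs(P[:,1]-.02)<.06)&(P[:,2]>.06)]
for z in np.arange(.06,.2,.008):
  q=P[(P[:,2]>z)&(P[:,2]<z+.008)]
  if len(q): print(z.round(3),len(q),q.mean(0).round(3),np.ptp(q,0).round(3))
"
```

```text
clock: 6.25
position: [0.4835, 0.0199, 0.1049]
ee_rot: [0.788, 0.615, -0.0, -0.0]
ft_force: [-0.2, 0.4, 0.1]
grip_width: 0.0
grasp_force: 0.0
6.25 p cm [48.35  1.99 10.49] y-angle -14.06 z [-0.001 -0.    -1.   ] F [-0.2  0.4  0.1] 0.0002319949579630463 0.0
0.132 4 [0.478 0.02  0.138] [0.004 0.01  0.001]
0.14 11 [0.477 0.028 0.146] [0.019 0.014 0.006]
0.148 29 [0.477 0.027 0.152] [0.021 0.016 0.007]
0.156 29 [0.475 0.026 0.16 ] [0.024 0.014 0.007]
0.164 30 [0.476 0.027 0.168] [0.029 0.017 0.008]
0.172 15 [0.48  0.03  0.176] [0.022 0.007 0.007]
0.18 29 [0.486 0.028 0.185] [0.057 0.029 0.006]
0.188 72 [0.478 0.029 0.192] [0.079 0.027 0.008]
0.196 44 [0.475 0.031 0.201] [0.081 0.026 0.008]
```

View pics/c4.png

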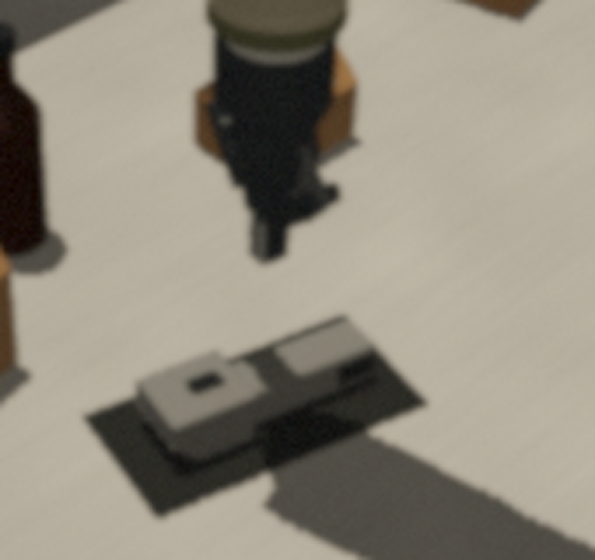

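The shut tips are really at z ≈ 137 mm while the TCP reads 105 mm, so readings are about 32 mm too low in z; x and y agree. The scanner wasn't moved. I go down again, 3 cm deeper.

```bash
python3 -m crank '[[[6.5,0,0,0,0,0,0],[6.5,0,0,0,0,0,0],[6.5,0,0,0,0,0,0],[6.5,0,0,-2,0,0,0],[6.5,0,0,-3,0,0,0],[6.5,0,0,-3,0,0,0],[6.5,0,0,-2,0,0,0],[6.5,0,0,-1,0,0,0],[6.5,0,0,-1,0,0,0],[6.5,0,0,-0.5,0,0,0],[6.5,0,0,-0.5,0,0,0],[6.5,0,0,0,0,0,0]]]' 60; python3 s.py; python3 -m crank '[[[3,0,0,0,0,0,0],[2,0,0,0,0,0,0],[2,0,0,0,0,0,0],[2,0,0,0,0,0,0],[2,0,0,0,0,0,0],[2,0,0,0,0,0,0],[2,0,0,0,0,0,0]]]' 60; python3 s.py
```

```text
clock: 7.8
position: [0.484, 0.0201, -0.0243]
ee_rot: [0.788, 0.615, 0.0, 0.0]
ft_force: [-0.4, -0.4, 0.8]
grip_width: 0.764
grasp_force: 0.0
7.8 p cm [48.4   2.01 -2.43] y-angle -14.06 z [ 0. -0. -1.] F [-0.4 -0.4  0.8] 0.7636680959434761 0.0
clock: 8.68
position: [0.4845, 0.0201, -0.0237]
ee_rot: [0.788, 0.615, 0.0, 0.0]
ft_force: [-2.1, -0.1, 6.1]
grip_width: 0.414
grasp_force: 60.6
8.675 p cm [48.45  2.01 -2.37] y-angle -14.06 z [ 0.001 -0.    -1.   ] F [-2.1 -0.1  6.1] 0.414225080821685 60.61564922332764
```

Gripped at about 35 mm with 60 N. Lift, then swing over to the scan pose.

```bash
python3 -m crank '[[[2,0,0,0.5,0,0,0],[2,0,0,1,0,0,0],[2,0,0,2,0,0,0],[2,0,0,2.5,0,0,0],[2,0,0,2.5,0,0,0],[2,0,0,2.5,0,0,0],[2,0,0,2.5,0,0,0],[2,0,0,2,0,0,0],[2,0,0,1.5,0,0,0],[2,0,0,0.6,0,0,0],[2,0,0,0,0,0,0]]]' 60; python3 s.py; python3 -m crank '[[[2,0.1,0.5,0,0,0,-2],[2,0.15,1,0,0,0,-4],[2,0.2,1.3,0,0,0,-5],[2,0.2,1.3,0,0,0,-5],[2,0.2,1.3,0,0,0,-5],[2,0.2,1.3,0,0,0,-5],[2,0.2,1.3,0,0,0,-5],[2,0.2,1.3,0,0,0,-5],[2,0.2,1.3,0,0,0,-5],[2,0.2,1.3,0,0,0,-5],[2,0.2,1.2,0,0,0,-5],[2,0.2,1,0,0,0,-5],[2,0.1,0.8,0,0,0,-4],[2,0.1,0.6,0,0,0,-3],[2,0.05,0.1,0,0,0,-2],[2,0,0,0,0,0,-1],[2,0,0,0,0,0,0],[2,0,0,0,0,0,0]]]' 60; python3 s.py
python3 -c "
from h import *
im,d=snap('side','side5'); W=cloud('side',d)
cv2.imwrite('pics/c5.png',cv2.resize(im[110:310,100:340],None,fx=3,fy=3,interpolation=cv2.INTER_CUBIC)[:,:,::-1])"
```

```text
clock: 10.05
position: [0.484, 0.02, 0.1517]
ee_rot: [0.788, 0.615, 0.0, 0.0]
ft_force: [0.2, -0.6, -2.2]
grip_width: 0.407
grasp_force: 60.0
10.05 p cm [48.4   2.   15.17] y-angle -14.06 z [ 0. -0. -1.] F [ 0.2 -0.6 -2.2] 0.40749980630439997 59.99372720718384
clock: 12.3
position: [0.509, 0.1758, 0.1517]
ee_rot: [0.996, 0.087, 0.0, 0.0]
ft_force: [-0.0, 0.0, -1.8]
grip_width: 0.407
grasp_force: 59.9
12.3 p cm [50.9  17.58 15.17] y-angle -80.05 z [ 0. -0. -1.] F [-0.   0.  -1.8] 0.4067118384515385 59.90080118179321
```

View pics/c5.png

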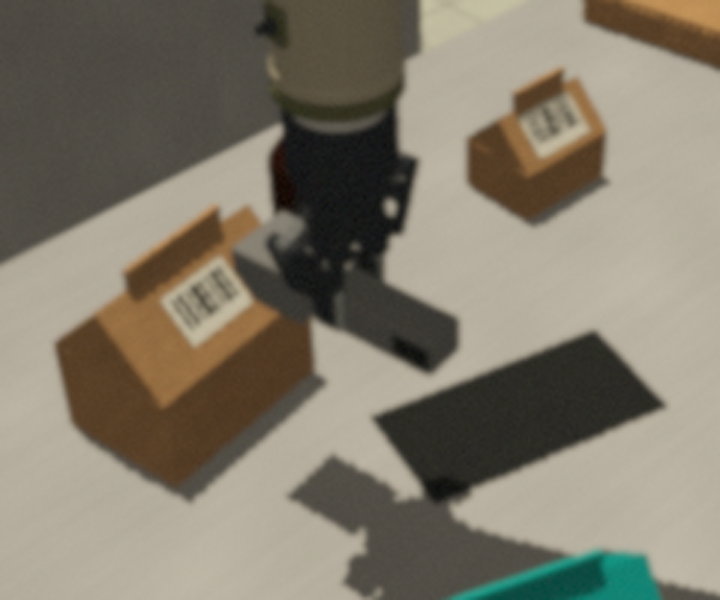

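The picture shows the scanner's head at (275,250), facing the label at (205,300), and the handle tail at (440,345). I check level and height from the depth.

```bash
python3 -c "
from h import *
z=np.load('side5.npz'); W=cloud('side',z['d']); P=W.reshape(-1,3); P=P[~np.isnan(P[:,0])]
a=np.radians(9.95); o=np.array([.509,.1758,.1794]); Q=(P-o)@np.array([[np.cos(a),-np.sin(a),0],[np.sin(a),np.cos(a),0],[0,0,1]])
m=(abs(Q[:,0])<.1)&(abs(Q[:,1])<.04)&(Q[:,2]>-.03)&(Q[:,2]<.06)
Q=Q[m]*1000
for x in range(-95,100,10):
  q=Q[(Q[:,0]>x)&(Q[:,0]<=x+10)]
  if len(q)>3: print(x+5,len(q),'z lo/hi',np.percentile(q[:,2],[3,97]).round(1),'y',np.percentile(q[:,1],[3,97]).round(1))
print(manip.get_obs()['clock'])
w=o+np.array([np.cos(a)*.0756,np.sin(a)*.0756,.0104]);L=np.array([.6536,.2018,.1198]);s=np.array([np.cos(a),np.sin(a),-1])/2**.5
v=L-w;print('dist',np.linalg.norm(v),'off-axis',np.linalg.norm(v-s*(v@s)),v-s*(v@s))
"
```

```text
-90 96 z lo/hi [ 4.5 31.5] y [-15.4  16.6]
-80 112 z lo/hi [ 5.6 34.1] y [-14.4  18.1]
-70 95 z lo/hi [ 5.2 35.2] y [-13.5  18.2]
-60 101 z lo/hi [ 4.7 34.6] y [-15.9  18.4]
-50 90 z lo/hi [ 5.1 34.1] y [-13.4  18.3]
-40 90 z lo/hi [ 6.6 34.9] y [-14.3  18.4]
-30 85 z lo/hi [ 7.5 34.7] y [-15.3  17.8]
-20 110 z lo/hi [ 6.1 57.6] y [-25.4  24.1]
-10 243 z lo/hi [12.1 58.9] y [-32.5  30.8]
0 108 z lo/hi [17.3 59.2] y [-24.9  30.1]
10 25 z lo/hi [30.9 59.5] y [-22.3  19.8]
20 60 z lo/hi [ 3.5 39.9] y [-1.3 27.5]
30 41 z lo/hi [ 3.7 33.9] y [24.3 28.2]
40 53 z lo/hi [ 3.9 41. ] y [24.  28.3]
50 57 z lo/hi [ 2.3 42. ] y [20.6 27.9]
60 73 z lo/hi [ 2.3 43.8] y [11. 28.]
70 98 z lo/hi [ 8.9 43.3] y [-22.2  27.8]
80 82 z lo/hi [17.8 43.2] y [-25.4  27.5]
12.35
dist 0.09993289806002312 off-axis 0.0011211477744253677 [0.00054111 0.00072813 0.00065878]
```

The scanner is level, 100 mm from the label and within 2 mm of its axis. Hold still for about 3 s.

```bash
python3 -m crank '[[[2,0,0,0,0,0,0],[2,0,0,0,0,0,0],[2,0,0,0,0,0,0],[2,0,0,0,0,0,0],[2,0,0,0,0,0,0],[2,0,0,0,0,0,0],[2,0,0,0,0,0,0],[2,0,0,0,0,0,0],[2,0,0,0,0,0,0],[2,0,0,0,0,0,0],[2,0,0,0,0,0,0],[2,0,0,0,0,0,0],[2,0,0,0,0,0,0],[2,0,0,0,0,0,0],[2,0,0,0,0,0,0],[2,0,0,0,0,0,0],[2,0,0,0,0,0,0],[2,0,0,0,0,0,0],[2,0,0,0,0,0,0],[2,0,0,0,0,0,0]]]' 60;  python3 -m crank '[[[2,0,0,0,0,0,0],[2,0,0,0,0,0,0],[2,0,0,0,0,0,0],[2,0,0,0,0,0,0],[2,0,0,0,0,0,0],[2,0,0,0,0,0,0]]]' 60; python3 s.py
```

```text
clock: 14.85
position: [0.509, 0.1761, 0.1517]
ee_rot: [0.996, 0.087, 0.0, 0.0]
ft_force: [0.2, -0.2, -2.2]
grip_width: 0.409
grasp_force: 59.9
clock: 15.6
position: [0.509, 0.1761, 0.1517]
ee_rot: [0.996, 0.087, -0.0, 0.0]
ft_force: [0.2, 0.5, -2.5]
grip_width: 0.41
grasp_force: 59.9
15.6 p cm [50.9  17.61 15.17] y-angle -80.06 z [-0. -0. -1.] F [ 0.2  0.5 -2.5] 0.4104017301006056 59.9028754234314
```

```bash
python3 -m crank '[[[2,-0.1,-0.4,0,0,0,2],[2,-0.15,-0.9,0,0,0,4],[2,-0.2,-1.2,0,0,0,5],[2,-0.2,-1.2,0,0,0,5],[2,-0.2,-1.2,0,0,0,5],[2,-0.2,-1.2,0,0,0,5],[2,-0.2,-1.2,0,0,0,5],[2,-0.2,-1.2,0,0,0,5],[2,-0.2,-1.2,0,0,0,5],[2,-0.2,-1.2,0,0,0,5],[2,-0.2,-1.2,0,0,0,5],[2,-0.2,-1.1,0,0,0,5],[2,-0.2,-1,0,0,0,4],[2,-0.1,-0.5,0,0,0,3],[2,-0.02,-0.2,0,0,0,2],[2,0,0,0,0,0,0.6],[2,0,0,0,0,0,0],[2,0,0,0,0,0,0]]]' 60; python3 s.py; python3 -m crank '[[[2,0,0,-1.5,0,0,0],[2,0,0,-2.5,0,0,0],[2,0,0,-3,0,0,0],[2,0,0,-3,0,0,0],[2,0,0,-2.5,0,0,0],[2,0,0,-2,0,0,0],[2,0,0,-1,0,0,0],[2,0,0,-0.8,0,0,0],[2,0,0,-0.4,0,0,0],[2,0,0,-0.2,0,0,0],[2,0,0,0,0,0,0],[2,0,0,0,0,0,0]]]' 60; python3 s.py
```

```text
clock: 17.85
position: [0.4833, 0.0273, 0.1517]
ee_rot: [0.791, 0.612, 0.0, 0.0]
ft_force: [0.2, 0.4, -2.2]
grip_width: 0.408
grasp_force: 60.1
17.85 p cm [48.33  2.73 15.17] y-angle -14.47 z [ 0.  0. -1.] F [ 0.2  0.4 -2.2] 0.4079575817442642 60.06463050842285
clock: 19.35
position: [0.4836, 0.0271, -0.0169]
ee_rot: [0.79, 0.612, 0.0, 0.0]
ft_force: [-0.1, -0.9, -1.6]
grip_width: 0.412
grasp_force: 60.0
19.35 p cm [48.36  2.71 -1.69] y-angle -14.46 z [ 0.001 -0.    -1.   ] F [-0.1 -0.9 -1.6] 0.4115974942921916 60.031481981277466
```

```bash
python3 -m crank '[[[2,0,0,-0.2,0,0,0],[2,0,0,-0.2,0,0,0],[2,0,0,0,0,0,0],[2,0,0,0,0,0,0]]]' 60; python3 -m crank '[[[2,0,0,-0.1,0,0,0],[2,0,0,0,0,0,0]]]' 60;python3 -m crank '[[[2,0,0,-0.1,0,0,0],[2,0,0,0,0,0,0]]]' 60
```

```text
clock: 19.85
position: [0.4833, 0.0271, -0.0213]
ee_rot: [0.79, 0.613, 0.0, -0.0]
ft_force: [0.6, -1.2, -2.1]
grip_width: 0.408
grasp_force: 60.0
clock: 20.1
position: [0.4832, 0.0271, -0.0224]
ee_rot: [0.79, 0.613, -0.0, -0.0]
ft_force: [0.1, 0.7, -1.0]
grip_width: 0.412
grasp_force: 60.0
clock: 20.35
position: [0.4832, 0.0271, -0.0234]
ee_rot: [0.79, 0.613, -0.0, -0.0]
ft_force: [-0.2, -0.7, -1.0]
grip_width: 0.41
grasp_force: 60.0
```

```bash
python3 -m crank '[[[2,0,0,-0.05,0,0,0],[2,0,0,0,0,0,0]]]' 60; python3 -m crank '[[[2,0,0,-0.05,0,0,0],[2,0,0,0,0,0,0]]]' 60
```

```text
clock: 20.6
position: [0.4833, 0.0271, -0.0237]
ee_rot: [0.79, 0.613, 0.0, 0.0]
ft_force: [-0.6, -0.3, -0.2]
grip_width: 0.411
grasp_force: 60.0
clock: 20.85
position: [0.4834, 0.027, -0.0237]
ee_rot: [0.79, 0.613, -0.0, 0.0]
ft_force: [-3.6, -0.4, 8.2]
grip_width: 0.409
grasp_force: 61.4
```

Contact: the force rose to +8 N and the height stopped changing. Open gently, retreat straight up and check.

```bash
python3 -m crank '[[[4.5,0,0,0,0,0,0],[5.5,0,0,0,0,0,0],[6.5,0,0,0,0,0,0],[6.5,0,0,0,0,0,0],[6.5,0,0,0,0,0,0],[6.5,0,0,0.5,0,0,0],[6.5,0,0,1.5,0,0,0],[6.5,0,0,2.5,0,0,0],[6.5,0,0,3,0,0,0],[6.5,0,0,3,0,0,0],[6.5,0,0,3,0,0,0],[6.5,0,0,2,0,0,0],[6.5,0,0,0,0,0,0]]]' 60; python3 s.py; python3 -m crank '[[[6.5,-0.5,-2,0,0,0,0],[6.5,-1,-4,0,0,0,0],[6.5,-1,-4,0,0,0,0],[6.5,-1,-4,0,0,0,0],[6.5,-1,-4,0,0,0,0],[6.5,-0.5,-2,0,0,0,0],[6.5,0,0,0,0,0,0],[6.5,0,0,0,0,0,0]]]' 60
python3 -c "
from h import *
im,d=snap('top','top6'); W=cloud('top',d); cv2.imwrite('pics/c6.png',cv2.resize(im[70:260,125:390],None,fx=2.8,fy=2.8)[:,:,::-1])
v,u=np.mgrid[:420,:560]; P=W[(u>215)&(u<325)&(v>175)&(v<248)&(W[...,2]>.02)&(W[...,2]<.08)]
print(cv2.minAreaRect((P[:,:2]*1000).astype(np.float32)),np.percentile(P[:,2],[5,50,98]))"
```

```text
clock: 22.48
position: [0.4844, 0.0272, 0.1329]
ee_rot: [0.79, 0.613, 0.001, 0.001]
ft_force: [-0.4, -0.7, -0.6]
grip_width: 0.763
grasp_force: 0.0
22.475 p cm [48.44  2.72 13.29] y-angle -14.45 z [ 0.004 -0.001 -1.   ] F [-0.4 -0.7 -0.6] 0.7625571059488365 0.0
clock: 23.48
position: [0.4334, -0.1717, 0.1305]
ee_rot: [0.79, 0.613, 0.0, -0.0]
ft_force: [0.1, 0.2, 0.1]
grip_width: 0.761
grasp_force: 0.0
((482.86676025390625, 27.79357147216797), (169.80343627929688, 55.70043182373047), 75.04429626464844) [0.03205799 0.03870945 0.04722375]
```

View pics/c6.png

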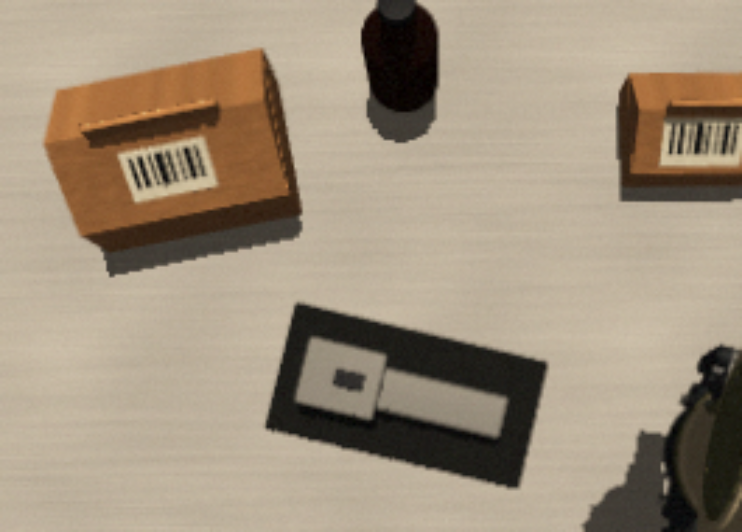

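The scanner lies flat in the middle of the mat (crop (400,390)). The boxes and bottle are untouched and the gripper is clear at the right, (700,440).

```bash
python3 -c "
from workcell import job; print(job.hand_in())"
```

```text
the job is handed in; nothing more can be done
None
```

I scanned the larger brown box's label, square-on from about 10 cm and held still for over 3 s, then laid the scanner flat in the middle of the mat, let go and handed the job in at about 23.5 s; my first grasp closed just above the handle because the tool's height reading was about 3 cm too low, so I went deeper the second time.

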